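Put the resin vat away in its light-tight case

ROBOT

A 6-joint arm with a two-finger parallel gripper is mounted at the origin on the work surface. World frame = base frame: x ahead of the robot, y to its left, z up, the work surface at z = 0. Lengths are in m, angles in rad, forces in N, time in s.
With the tool pointing down it reaches from about 0.375 to 0.9 m from the base axis. Payload 3.1 kg.
Tool frame: the origin (TCP) lies on the centre line of the jaws, within the pads' length; the fingertips stand robot.tip_reach ahead of it and the grasp point (between the pads) lies 8 mm behind it (robot.tip_reach is the distance from the TCP to the fingertips, in m); z points along the fingers, y is the line along which they close (so a half turn about z gives the same grasp; the last joint's range is limited). The gripper opens to 87 mm and grips with 3 to 60 N. Pads are 19 mm wide; open, the fingers measure 117 mm over their backs; the gripper's body (75 mm by 190 mm) begins 51 mm behind the grasp point.
Start: joints at [-1.349, 0.527, 1.433, -0, 1.181, -0.178], TCP at [0.243, -0.576, 0.234] pointing down, gripper open.
Joint ranges: [-3.08, 3.08], [-0.75, 2.2], [0.22, 2.44], [-1.43, 4.57], [0, 2.65], [-2.85, 2.85]. Speed limits (rad/s): [2.79, 2.79, 3.14, 3.14, 3.14, 3.14].

INTERFACE

Orientations are given as a unit quaternion [x, y, z, w].
In Python, from rig import robot gives the robot as it stands.
- The arm moves only by the tool jog_arm, never from a script. Its argument "motion" is one flat list of numbers, 7 for each row, row after row: the shift along the tool's x, y, z scaled (see below), then the turn, a rotation vector about the tool's x, y, z scaled (see below), then the gripper's target within -1 to 1 (shut at 1, half-way at 0, fully open at -1). In form: [x, y, z, rx, ry, rz, hand, x, y, z, rx, ry, rz, hand, ...]. A call has 1 to 12 rows; each row shifts and turns the commanded pose from where the row before left it, along the tool's axes as they then stand; what a row does not reach is not made up. The controller multiplies each number of a shift by 4 cm and each number of a turn by 4 degrees. A row lasts 1/8 s, in which the tool goes at most 62.5 mm and 10.7 degrees, less where a joint would pass 70% of its speed; a pose out of reach is approached as far as the arm can. A call with a number of a shift or a turn outside -1 to 1 is refused whole. A call with a gripper value outside its range is refused whole. The fingers move at their own pace and stop on an object; "grip_force" is the grip in N (left out, the last holds). Time passes only in rows, so rows that do not move let the fingers close. It gives the time, the measured TCP pose, the force, the opening and the grip force at its end, in the units of the state.
- robot.get_obs(): the state, without advancing time (a new reading comes with each control period).
- robot.camera(name): name is "scene" or "side" or "wrist"; returns the picture (480x640x3 uint8, blue, green, red); there is no depth.
- robot.calibration(name): a dict with "fx", "fy", "cx", "cy" (pixels), "dist_coeffs" ([k1, k2, p1, p2, k3] as OpenCV has them; the pictures are not rectified), "R" (3x3) and "t" (3): a world point X has camera coordinates R X + t; the wrist camera has in their place "T_tool_cam" (4x4, takes a point from camera to tool coordinates, whose origin is the TCP and whose axes are the flange's). Camera axes: x right, y down, z forward; pixel columns grow to the right and rows downward; lengths in m; the calibration is good to about 2 mm. A picture is of the moment at which its call begins: read the wrist's pose just before it. calibration takes no time and is no camera call.
- robot.hand_in(): hands the job in; it is judged then, once.
The state is a dict: "time": time; "q": joint angles; "joint_velocities": joint speeds; "joint_torque": joint torques, N m; "position": TCP position; "tool_rot": TCP orientation; "ft_force": force on the tool from outside, world axes, zero at the start; "moment": the same for the moment, N m; "grip_width": finger opening in m; "grip_force": force on a finger pad.
Only numpy, scipy, OpenCV 4.12 (cv2) and the standard library are available. Lean on these libraries where they do the work, as an engineer would, in place of code of your own. Each camera call takes 0.05 s, during which the arm holds its last target. There are 200 camera calls.

TASK

The emptied resin vat is still in the resin printer, under the raised build platform, with its screws already slackened. Draw it out of its guides without knocking the platform, keep it roughly level, set it down gently in the tray of its storage case and let go, then fold the lid fully shut so that its tab drops behind the front rim. Leave the roll of tape, the wash bottle and the scraper where they are.

Things in the scene. Friction and masses are not known exactly. Their poses are not given: they have to be found in the camera images.
- printer: Desktop resin printer, cover off, fixed to the bench, its front to the robot's left. Origin on the bench top under the middle of its front edge; x points into the machine, y to its left, z up. Black base 245 (x) by 230 (y), flat deck 130 mm above the bench. Two stop pins on the deck behind the vat. Black column at the rear, 90 wide, x = 207 to 237 mm, 400 mm high.
- deck_front (a point): Middle of the deck's front edge (printer axes), 130 mm above the bench. The deck in front of the vat's grip is bare for about 40 mm.
- brackets (a point): Point on the deck midway between the two aluminium brackets that hold down the vat's side flanges (120 mm behind the front edge, printer axes). Each is 70 mm long in x; inside faces at y = +-90.5 mm; lips over the flanges from |y| = 79 mm outward, underside 8.5 and top 13.5 mm above the deck. Slackened thumbscrews on the lips reach 36 mm above the deck.
- carriage: Build platform on its self-locking carriage over the vat: aluminium block 103 (x) by 136 (y) by 22 mm, its front face 67 mm behind the printer's front edge; on top a smaller clamp block with a knob, an arm back to the column, and a pull handle to the front. Origin at the middle of its underside, printer axes. The underside is 20 to 40 mm above the vat's rim, differing from run to run.
- platform_handle (a point): Middle of the platform's steel pull handle, a U of 10 mm bar, 80 mm wide, whose front bar (along y) passes above the vat's grip, a little in front of it, 42 to 52 mm over the platform's underside and at printer x = 31 to 41 mm. An upright gripper at the grip would strike it: lean the tool back, its body towards the printer's front and fingers pointing inward and down, by 32 to 45 degrees.
- vat: Open grey plastic tank 120 (x) by 150 (y) by 40 mm high, walls 4 mm, 0.2 to 0.4 kg. Origin at the centre of its underside, x to its rear. Side flanges 6 mm thick at the bottom (174 mm over all in y) run under the brackets with 2.5 mm play in height, 3 mm a side. Starts loose on the deck, origin about 118 mm behind the deck's front edge; free to be lifted once drawn about 120 mm straight forward.
- vat_grip (a point): Centre of the vat's front grip: a solid block in the middle of the front wall, 18 (x) by 36 (y, the width to grip) by 18 mm high, its top flush with the rim. In the vat's frame it spans x = -60 (front wall) to -78 mm and z = 22 to 40 mm.
- case: Black storage case fixed to the bench: shallow tray 200 (x) by 178 (y) outside, walls 3 mm thick and 20 mm high, floor 4 mm thick. Origin at the centre of its underside, x to the hinge side. The vat goes in with its x along the case's -y, its grip to +y. Inside the shut lid there are 44 mm over the floor, so the vat must lie flat.
- vat_place (a point): Best place for the vat's origin: on the tray's floor, 15 mm from its centre towards -y. The vat then has 11 mm behind it, 10 mm at each flange, and 23 mm between its grip and the tray's +y wall for the fingers (lean the tool to +y as at the printer).
- lid (a joint): Case lid, hinged on the top of the tray's rear wall: rad, 0 = fully shut (a stop), grows as it opens; starts at 1.6 to 1.75, just past upright. The hinge is stiff: the lid stays where left and takes 1 to 2 N at its front edge to move. It is a hood 200 long, 178 wide, 31 mm high, walls 3 mm; a tab 40 mm wide inside its front wall reaches 10 mm below the edge.
- lid_front (a point): Middle of the lid's upper front edge (the corner of its top and front faces), 200 mm from the hinge along the lid and 31 mm above it when shut; it moves with the lid.
- lid_hinge (a point): Middle of the lid's hinge axis, 20 mm above the bench at the rear face of the tray (100 mm behind the case's origin); the axis is the case's y.
- tape_roll: Bystander: roll of blue masking tape lying flat, 96 mm across, 25 mm high; origin at the centre of its underside.
- wash_bottle: Bystander: closed white wash bottle, 64 mm across, 170 mm high; origin at the centre of its underside.
- scraper: Bystander: print scraper, 200 mm long, lying flat.
Not all that is in view belongs to the job. What is meant by the vat is not yellow, and is the larger of those in its own colour.

How it is judged:
On the way, in this order (a step that is already met when the one before it is completed fails the run):
1. the vat has been drawn out of the printer, clear of the brackets and the platform (x of vat in the frame of printer below 0.01 m), for 0.1 s.
2. the vat lies flat on the floor of the case's tray, let go, the lid still open (horizontal distance between vat and case below 0.03 m and z of vat in the frame of case below 0.008 m and angle between vat's own z axis and vertical below 0.06 rad and contact force between the fingers and vat below 0.1 N and linear speed of vat below 0.02 m/s and value of joint lid above 0.5 rad), for 0.2 s.
At the end, for the whole second after the job is handed in: The vat lies flat (within 3.4 degrees, at most 4 mm above the floor) at rest in the tray of the case, within 30 mm of its centre, the lid is shut to within 0.04 rad (7 mm at its front edge), and the build platform stands within 5 mm of where it was (horizontal distance between vat and case below 0.03 m and z of vat in the frame of case below 0.008 m and angle between vat's own z axis and vertical below 0.06 rad and linear speed of vat below 0.02 m/s and value of joint lid below 0.04 rad and distance of carriage from where it was at the start of the episode below 0.005 m); the robot touches nothing.
It fails at once if the build platform is knocked (over 10 N) (contact force between anything else and carriage above 10 N).
It fails at once if the vat is tipped by more than 26 degrees (angle between vat's own z axis and vertical above 0.45 rad).
It fails at once if the vat is dropped or slammed into the case (faster than 0.45 m/s within the tray) (horizontal distance between vat and case below 0.05 m and z of vat in the frame of case below 0.03 m and linear speed of vat above 0.45 m/s).
It fails at once if the roll of tape, the wash bottle or the scraper is displaced by more than 20 mm (distance of any of tape_roll, wash_bottle, scraper from where it was at the start of the episode above 0.02 m).
It also fails if it takes over 72 s, if anything falls off the work surface, if the arm or the gripper's body presses on something with over 40 N, if the wrist force passes 120 N, or if a joint passes its speed limit or range.

## Working session

There is one attempt and no reset: what is moved stays moved. The work goes in short steps, Python scripts to look and compute and a tool call to move; the robot and the scene stay as the last step left them, time stands still between calls to the robot, and variables do not carry over. Pictures are saved under pics/ and viewed, at most 10 in all, crops included, and the job is handed in when it is done.

Besides the shell and the picture viewer there is one more tool, called after "Call:" as name(argument=value, ...) on one line, values as JSON. jog_arm: Moves the arm, as the interface text tells. Shifts and turns lie within -1 to 1; 1 stands for 4 cm of shift or 4 degrees of turn. Its arguments: {"type":"object","properties":{"motion":{"type":"array","items":{"type":"number"}},"grip_force":{"type":"number"}},"required":["motion"]}

```bash
mkdir -p pics; ls
python3 - <<'E'
from rig import robot
import cv2,numpy as np
o=robot.get_obs(); print(o['position'],o['tool_rot'],o['time'],robot.tip_reach)
for n in ['scene','side']:
    c=robot.calibration(n); R=np.array(c['R']);print(n,{k:np.round(v,4).tolist() for k,v in c.items()}, 'pos',-R.T@np.array(c['t']))
    cv2.imwrite(f'pics/{n}.png',robot.camera(n))
print(robot.calibration('wrist'))
E
```

```text
pics
[ 0.24314285 -0.57501259  0.23258475] [ 9.80091056e-01  1.98545709e-01 -2.04907660e-05 -1.05986362e-03] 0.0 0.011
scene {'fx': 513.1291, 'fy': 513.1291, 'cx': 324.3585, 'cy': 233.8705, 'dist_coeffs': [-0.1297, 0.0, 0.0, 0.0, 0.0], 'R': [[-0.5631, 0.8264, 0.0007], [0.6801, 0.464, -0.5676], [-0.4694, -0.3191, -0.8233]], 't': [0.3519, -0.307, 1.8059]} pos [1.25462429 0.42782712 1.31232527]
side {'fx': 516.3744, 'fy': 516.3744, 'cx': 318.0749, 'cy': 236.3126, 'dist_coeffs': [0.0347, 0.0, 0.0, 0.0, 0.0], 'R': [[-0.8334, -0.5526, 0.0106], [-0.3416, 0.5, -0.7958], [0.4344, -0.6669, -0.6054]], 't': [0.4638, 0.356, 1.033]} pos [0.0593755  0.76715443 0.90379507]
{'fx': 415.4163971207283, 'fy': 415.4163971207283, 'cx': 325.8285569869642, 'cy': 250.81481884436832, 'dist_coeffs': array([-0.02921357,  0.        ,  0.        ,  0.        ,  0.        ]), 'T_tool_cam': array([[ 2.09829088e-04, -9.59564860e-01, -2.81487540e-01,
         7.61024230e-02],
       [ 9.99999209e-01, -1.47678207e-04,  1.24885009e-03,
         3.30728662e-04],
       [-1.23992224e-03, -2.81487579e-01,  9.59564070e-01,
        -1.51372908e-01],
       [ 0.00000000e+00,  0.00000000e+00,  0.00000000e+00,
         1.00000000e+00]])}
```

View pics/scene.png

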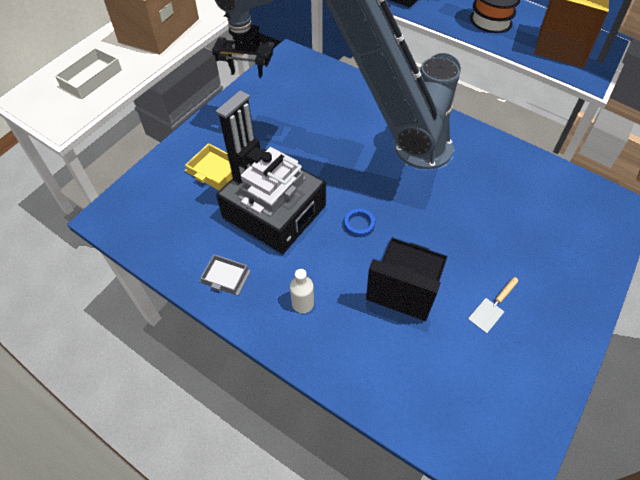

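View pics/side.png

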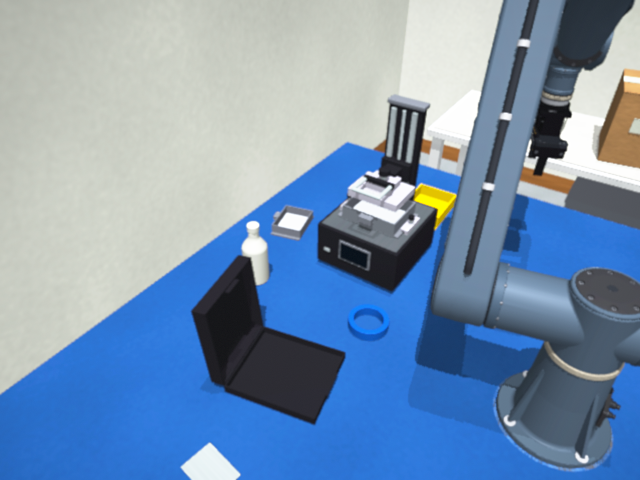

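The scene picture shows the printer at about (270,195), the case at (405,280) with its lid up, tape at (360,222) and the bottle at (302,292). In the side picture the printer is at (375,230) and the tray at (285,370). I'll zoom in for corners.

Run:
```python
import cv2
a=cv2.imread('pics/scene.png')[90:325,210:460]; cv2.imwrite('pics/sc.png',cv2.resize(a,None,fx=2.5,fy=2.5,interpolation=cv2.INTER_CUBIC))
a=cv2.imread('pics/side.png')[90:425,190:450]
import numpy as np
a=np.clip(a.astype(float)*1.0,0,255); a=(255*(a/255)**0.6).astype('uint8')
cv2.imwrite('pics/sd.png',cv2.resize(a,None,fx=1.79,fy=1.79,interpolation=cv2.INTER_CUBIC))
```

```text
(no output)
```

View pics/sc.png

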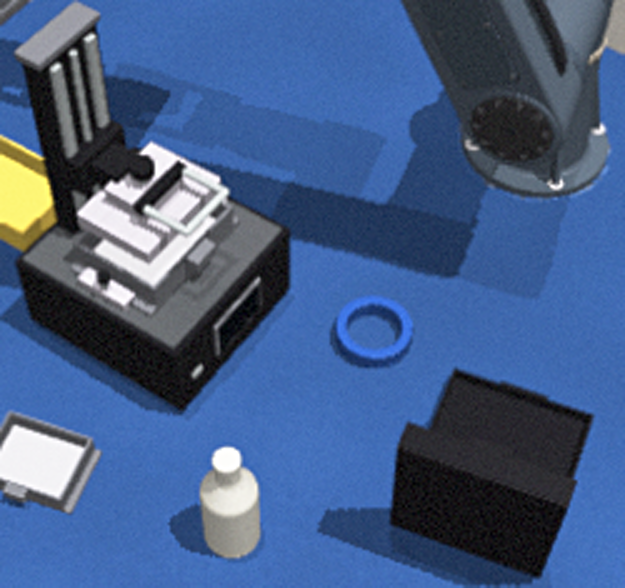

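View pics/sd.png

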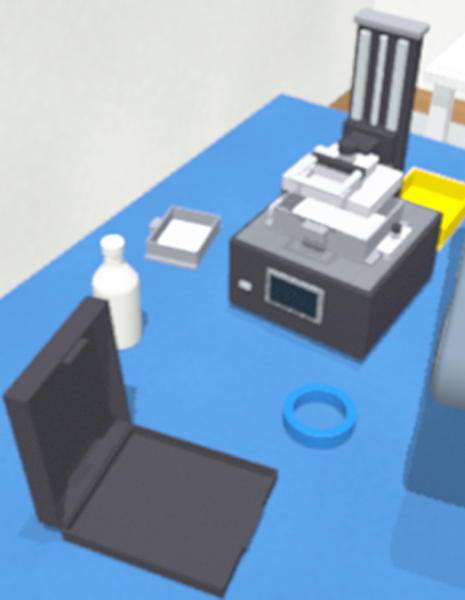

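```bash
cat > h.py <<'E'
import numpy as np,cv2
from scipy.optimize import least_squares
from scipy.spatial.transform import Rotation as Ro
from rig import robot
def proj(n,P):
    c=robot.calibration(n);K=np.array([[c['fx'],0,c['cx']],[0,c['fy'],c['cy']],[0,0,1.]])
    return cv2.projectPoints(np.array(P,float).reshape(-1,1,3),cv2.Rodrigues(np.array(c['R']))[0],np.array(c['t']),K,np.array(c['dist_coeffs']))[0].reshape(-1,2)
sc=lambda u,v:(210+u/2.5,90+v/2.5)
sd=lambda u,v:(190+u/1.79,90+v/1.79)
def T(p,X):
    X=np.array(X,float);c,s=np.cos(p[2]),np.sin(p[2])
    return np.c_[p[0]+c*X[:,0]-s*X[:,1],p[1]+s*X[:,0]+c*X[:,1],X[:,2]]
def fit(obs,p0):
    def f(p):
        r=[]
        for n,X,px in obs: r.append(proj(n,T(p,[X]))[0]-px)
        return np.array(r).ravel()
    s=least_squares(f,p0,loss='soft_l1');return s.x,f(s.x).reshape(-1,2)
E
python3 - <<'E'
from h import *
F=.13
ob=[('scene',(0,.115,F),sc(183,350)),('scene',(0,-.115,F),sc(289,237)),('scene',(.245,.115,F),sc(20,262)),('scene',(0,.115,0),sc(183,410)),
('side',(0,.115,F),sd(231,240)),('side',(0,-.115,F),sd(363,294)),('side',(.245,-.115,F),sd(440,213)),('side',(0,.115,0),sd(231,305)),('side',(0,-.115,0),sd(362,360))]
p,r=fit(ob,[.6,-.1,-1.57]);print(p,np.round(r,1).tolist())
ob=[('scene',(-.1,-.089,.02),sc(455,371)),('scene',(-.1,.089,.02),sc(592,415)),('side',(-.1,.089,.02),sd(222,580)),('side',(-.1,-.089,.02),sd(277,473)),('side',(.1,.089,.02),sd(66,530)),('side',(.1,-.089,.02),sd(133,425)),]
q,r=fit(ob,[.6,.3,0]);print(q,np.round(r,1).tolist())
# predicted grip in both
for n,f,s,o in(('scene',sc,2.5,(210,90)),('side',sd,1.79,(190,90))):
    print(n,(proj(n,T(p,[(.04,-.018,.17),(.04,.018,.17),(.04,.018,.152),(.058,0,.17)]))-o)*s)
    print('lid',(proj(n,T(q,[(.1+.2*np.cos(a)-.031*np.sin(a),y,.02+.2*np.sin(a)+.031*np.cos(a)) for a in(1.6,1.7) for y in(-.089,.089)]))-o)*s)
    print('tape',(proj(n,[[.5,.2,.025]])-o)*s)
for nme,a,b,z in(('tape',sc(374,328),sd(319,413),.0125),('bottle',sc(229,545),sd(122,340),0.01)):
    print(nme,least_squares(lambda x:np.r_[proj('scene',[[x[0],x[1],z]])[0]-a,proj('side',[[x[0],x[1],z]])[0]-b],[.6,.1]).x)
E
```

```text
[ 0.53324904 -0.13245672 -1.58226793] [[-2.9, 3.2], [1.5, -3.1], [-2.7, -0.4], [0.1, 3.7], [-1.4, -1.7], [5.2, 0.7], [4.3, -1.6], [-1.9, 0.8], [0.4, 3.8]]
[0.49373026 0.21289383 0.20716928] [[-0.2, -0.5], [1.3, 0.6], [1.4, 4.5], [1.1, -3.0], [-2.5, -0.3], [-0.7, -2.0]]
scene [[216.48633017 244.30261429]
 [197.62859553 264.24792822]
 [198.48907523 274.05189604]
 [194.64570507 247.29969337]]
lid [[426.14866917 382.55431242]
 [593.86512958 438.95874419]
 [431.87597541 370.40110531]
 [597.86768621 425.89982109]]
tape [[488.44219767 455.68084444]]
side [[325.29720079 231.80148859]
 [302.66501029 223.17739698]
 [301.90853773 233.72819545]
 [320.39338694 221.37112572]]
lid [[151.56851603 310.03482811]
 [ 74.51960433 416.70450218]
 [167.36041147 317.41744936]
 [ 92.37406222 425.47399474]]
tape [[176.16005815 484.92635085]]
tape [ 0.41830868 -0.00902337]
bottle [0.74332632 0.01368638]
```

```bash
cat > m.py <<'E'
from h import *
from scipy.optimize import minimize
box=lambda a,b,c:np.array([(x,y,z) for x in a for y in b for z in c],float)
def hull(im,n,P): 
    S=8;cv2.fillConvexPoly(im,cv2.convexHull((proj(n,P)*S).round().astype(np.int32)),1,shift=3)
def masks(n):
    I=cv2.imread(f'pics/{n}.png').astype(int);mx=I.max(2);mn=I.min(2)
    blue=(I[...,0]>1.45*I[...,2])&(mx>25)
    return I,blue,mx
def run(parts,p0,roi,dc=170,st=(.02,.02,.1,.1)):
    D={}
    for n in('scene','side'):
        I,b,mx=masks(n);u0,v0,u1,v1=roi[n];r=np.zeros(mx.shape,bool);r[v0:v1,u0:u1]=1
        yel=(I[...,2]>I[...,0]*1.5)&(mx>90)
        D[n]=((~b),r&(mx<dc)&~yel)
    def cost(p):
        c=0
        for n,(M,r) in D.items():
            im=np.zeros(M.shape,np.uint8)
            for P in parts(p): hull(im,n,P)
            c+=((im>0)!=M)[r].sum()
        return c
    best=None
    for k in range(4):
        s=np.vstack([p0]+[np.array(p0)+np.eye(len(p0))[i]*st[i]*(-1)**k/(1+k//2) for i in range(len(p0))])
        o=minimize(cost,p0,method='Nelder-Mead',options=dict(initial_simplex=s,xatol=1e-4,fatol=.5,maxiter=400));p0=o.x
    return o.x,o.fun
def case_parts(p):
    a=p[3];L=box((0,.2),(-.089,.089),(0,.031))
    X=np.c_[.1-L[:,0]*np.cos(a)+L[:,2]*np.sin(a),L[:,1],.02+L[:,0]*np.sin(a)+L[:,2]*np.cos(a)]
    return [T(p,box((-.1,.1),(-.089,.089),(0,.02))),T(p,X)]
def pr_parts(p): return [T(p,box((0,.245),(-.115,.115),(0,.13))),T(p,box((.207,.237),(-.045,.045),(.13,.4)))]
if __name__=='__main__':
    print(run(case_parts,[.49,.21,0.1,1.67],dict(scene=(355,230,460,330),side=(190,250,350,430)),dc=256))
    print(run(pr_parts,[.533,-.132,-1.58],dict(scene=(213,90,335,255),side=(310,165,436,295)),st=(.02,.02,.1)))
E
python3 m.py; nproc
```

```text
(array([0.49727878, 0.21061719, 0.20173666, 1.61932534]), np.float64(1948.0))
4Traceback (most recent call last):
  File "m.py", line 35, in <module>
    print(run(pr_parts,[.533,-.132,-1.58],dict(scene=(213,90,335,255),side=(310,165,436,295)),st=(.02,.02,.1)))
          ~~~^^^^^^^^^^^^^^^^^^^^^^^^^^^^^^^^^^^^^^^^^^^^^^^^^^^^^^^^^^^^^^^^^^^^^^^^^^^^^^^^^^^^^^^^^^^^^^^^^
  File "m.py", line 26, in run
    o=minimize(cost,p0,method='Nelder-Mead',options=dict(initial_simplex=s,xatol=1e-4,fatol=.5,maxiter=400));p0=o.x
    res = _minimize_neldermead(fun, x0, args, callback, bounds=bounds,
                               **options)
    fxc = func(xc)
    fx = function(np.copy(x), *(wrapper_args + args))
  File "m.py", line 20, in cost
    for P in parts(p): hull(im,n,P)
                       ~~~~^^^^^^^^
  File "m.py", line 5, in hull
    S=8;cv2.fillConvexPoly(im,cv2.convexHull((proj(n,P)*S).round().astype(np.int32)),1,shift=3)
                                              ~~~~^^^^^
  File "h.py", line 6, in proj
    c=robot.calibration(n);K=np.array([[c['fx'],0,c['cx']],[0,c['fy'],c['cy']],[0,0,1.]])
ValueError: time passes only in moves, steps and waits
```

```bash
sed -i 's/^def proj/CAL={n:robot.calibration(n) for n in("scene","side","wrist")}\ndef proj/; s/c=robot.calibration(n);K/c=CAL[n];K/' h.py
sed -i 's/blue=.*/I=cv2.GaussianBlur(I.astype(np.uint8),(3,3),0).astype(int);mx=I.max(2);blue=(I[...,0]-I[...,2]>22)/' m.py
cat >> m.py <<'E'
    c,_=run(case_parts,[.49,.21,0.1,1.67],dict(scene=(355,230,460,330),side=(190,250,350,430)),dc=256)
    p,_=run(pr_parts,[.533,-.132,-1.58],dict(scene=(213,90,335,255),side=(310,165,436,295)),st=(.02,.02,.1))
    out=[]
    for n,(u,v) in (('scene',(205,85)),('side',(190,160))):
        I=cv2.imread(f'pics/{n}.png')
        I=(255*(I/255.)**.6).astype(np.uint8)[v:v+270,u:u+260]
        I=cv2.resize(I,None,fx=1.5,fy=2.2)
        I=cv2.resize(cv2.imread(f'pics/{n}.png')[v:v+270,u:u+260],None,fx=1.53,fy=1.53*1.4)
        for P in case_parts(c)+pr_parts(p):
            h=cv2.convexHull(((proj(n,P)-(u,v))*(1.53,1.53*1.4)).astype(np.int32));cv2.polylines(I,[h],True,(0,255,0),1)
        out.append(I)
    cv2.imwrite('pics/ov.png',np.hstack(out))
E
python3 m.py
```

```text
(array([0.49839911, 0.21032427, 0.2098267 , 1.61020264]), np.float64(2004.0))
(array([ 0.52718307, -0.14583492, -1.58627646]), np.float64(1100.0))
```

View pics/ov.png

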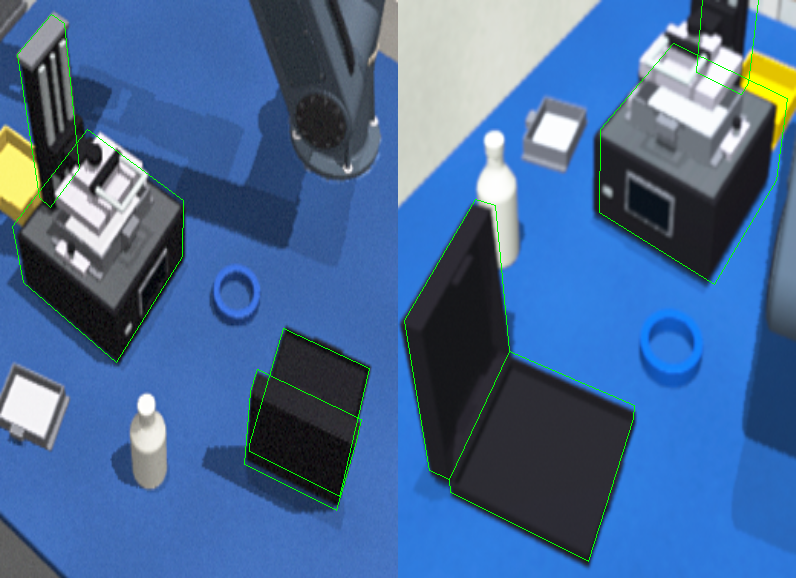

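The overlay shows the case outline fitting well in both views. The printer fits in the scene view but is 1 cm or so off at the rear in the side view. I'll refine that up close with the wrist camera.

```bash
cat > plan.py <<'E'
from h import *
def ori(head,lean):
    """tool y = horizontal, 90deg left of heading; fingers point down, leaned toward heading dir"""
    f=np.array([np.cos(head),np.sin(head),0]);z=np.sin(lean)*f-np.array([0,0,np.cos(lean)])
    y=np.array([-f[1],f[0],0]);x=np.cross(y,z);return Ro.from_matrix(np.c_[x,y,z])
def plan(wps,hand,mx=.95,p=None,R=None):
    """wps: (pos, Rot, maxspeed factor) -> rows"""
    if p is None:
        o=robot.get_obs();p=np.array(o['position']);R=Ro.from_quat(o['tool_rot'])
    rows=[]
    for w in wps:
        tp,tR=np.array(w[0]),w[1];m=w[2] if len(w)>2 else mx
        rv=(R.inv()*tR).as_rotvec(degrees=True);d=np.linalg.norm(tp-p)
        n=max(1,int(np.ceil(max(d/.04/m,np.abs(rv).max()/4/.95)-1e-6)))
        for k in range(n):
            rv=(R.inv()*tR).as_rotvec(degrees=True)/(n-k)/4
            s=R.inv().apply((tp-p)/(n-k))/.04
            r=np.round(np.r_[s,rv],2);rows.append(r)
            p=p+R.apply(r[:3]*.04);R=R*Ro.from_rotvec(r[3:]*4,degrees=True)
    for i in range(0,len(rows),12):
        print('['+', '.join(', '.join(f'{v:g}' for v in np.r_[r,hand]+0.) for r in rows[i:i+12])+']')
    return p,R
E
python3 - <<'E'
from plan import *
o=robot.get_obs();R0=Ro.from_quat(o['tool_rot'])
print(R0.as_matrix().round(2).tolist())
h=-1.585
plan([([.34,-.27,.34],ori(-1.3,0)),([.44,-.07,.34],ori(h,.1)),([.53,-.08,.275],ori(h,.66))],-1)
E
```

```text
[[0.92, 0.39, -0.0], [0.39, -0.92, 0.0], [0.0, -0.0, -1.0]]
[0.24, -0.28, -0.12, 0, 0, -0.94, -1, 0.25, -0.26, -0.12, 0, 0, -0.94, -1, 0.27, -0.24, -0.12, 0, 0, -0.94, -1, 0.29, -0.23, -0.12, 0, 0, -0.94, -1, 0.3, -0.21, -0.12, 0, 0, -0.94, -1, 0.31, -0.19, -0.12, 0, 0, -0.94, -1, 0.32, -0.16, -0.12, 0, 0, -0.94, -1, 0.33, -0.14, -0.12, 0, 0, -0.94, -1, 0.34, -0.12, -0.12, 0, 0, -0.94, -1, 0.35, -0.1, -0.12, 0, 0, -0.94, -1, 0.36, -0.07, -0.12, 0, 0, -0.94, -1, 0.36, -0.05, -0.12, 0, 0, -0.94, -1]
[0.36, -0.03, -0.12, 0, 0, -0.94, -1, 0.36, 0, -0.12, 0, 0, -0.94, -1, 0.36, 0.02, -0.12, 0, 0, -0.94, -1, 0.36, 0.04, -0.12, 0, 0, -0.94, -1, 0.36, 0.07, -0.12, 0, 0, -0.94, -1, 0.36, 0.09, -0.13, 0, -0.01, -0.93, -1, 0.35, 0.11, -0.13, 0, 0, -0.94, -1, 0.34, 0.14, -0.12, 0, -0.01, -0.93, -1, 0.33, 0.16, -0.13, 0, 0, -0.94, -1, 0.31, 0.18, -0.12, 0, -0.01, -0.93, -1, 0.69, 0.62, 0, 0.03, -0.24, 0.68, -1, 0.72, 0.59, -0.01, 0.03, -0.24, 0.68, -1]
[0.75, 0.56, -0.03, 0.04, -0.24, 0.68, -1, 0.77, 0.52, -0.04, 0.03, -0.23, 0.68, -1, 0.8, 0.48, -0.06, 0.04, -0.24, 0.68, -1, 0.82, 0.45, -0.07, 0.03, -0.23, 0.68, -1, -0.01, 0.25, 0.18, 0, -0.89, 0, -1, 0.01, 0.25, 0.18, 0, -0.89, 0, -1, 0.02, 0.25, 0.18, 0, -0.89, 0, -1, 0.03, 0.25, 0.18, 0, -0.89, 0, -1, 0.04, 0.25, 0.18, 0, -0.89, 0, -1, 0.05, 0.25, 0.18, 0, -0.89, 0, -1, 0.06, 0.25, 0.17, 0, -0.89, 0, -1, 0.07, 0.25, 0.17, 0, -0.9, 0, -1]
[0.08, 0.25, 0.17, 0, -0.89, 0, -1]
```

Run:
```python
from plan import *
h=-1.585
plan([([.34,-.27,.34],ori(-2.1,0)),([.45,-.06,.34],ori(h,.3)),([.53,-.075,.285],ori(h,.66))],-1)
```

```text
[0.52, -0.61, -0.27, 0, 0, -0.92, -1, 0.56, -0.57, -0.27, 0, 0, -0.92, -1, 0.59, -0.54, -0.27, 0, 0, -0.92, -1, 0.63, -0.5, -0.27, 0, 0, -0.92, -1, 0.66, -0.46, -0.26, 0, 0, -0.92, -1, 0.68, -0.41, -0.27, 0, 0, -0.92, -1, 0.71, -0.37, -0.26, -0.01, 0, -0.92, -1, 0.73, -0.32, -0.27, 0, -0.01, -0.92, -1, 0.75, -0.27, -0.27, -0.01, 0, -0.92, -1, 0.77, -0.23, -0.26, 0, -0.01, -0.91, -1, 0.74, -0.03, 0, -0.14, -0.52, -0.92, -1, 0.74, 0.01, -0.03, -0.14, -0.53, -0.91, -1]
[0.74, 0.06, -0.05, -0.14, -0.52, -0.92, -1, 0.73, 0.11, -0.08, -0.14, -0.53, -0.91, -1, 0.72, 0.15, -0.11, -0.14, -0.52, -0.92, -1, 0.7, 0.2, -0.13, -0.14, -0.53, -0.91, -1, 0.68, 0.25, -0.15, -0.13, -0.52, -0.92, -1, 0.66, 0.29, -0.17, -0.14, -0.53, -0.91, -1, 0.01, 0.33, 0.24, 0, -0.86, 0, -1, 0.03, 0.34, 0.23, 0, -0.86, 0, -1, 0.04, 0.33, 0.23, 0, -0.86, 0, -1, 0.05, 0.34, 0.23, 0, -0.86, 0, -1, 0.07, 0.33, 0.23, 0, -0.86, 0, -1, 0.08, 0.34, 0.22, 0, -0.85, 0, -1]
```

Call:
jog_arm(motion=[0.52,-0.61,-0.27,0,0,-0.92,-1,0.56,-0.57,-0.27,0,0,-0.92,-1,0.59,-0.54,-0.27,0,0,-0.92,-1,0.63,-0.5,-0.27,0,0,-0.92,-1,0.66,-0.46,-0.26,0,0,-0.92,-1,0.68,-0.41,-0.27,0,0,-0.92,-1,0.71,-0.37,-0.26,-0.01,0,-0.92,-1,0.73,-0.32,-0.27,0,-0.01,-0.92,-1,0.75,-0.27,-0.27,-0.01,0,-0.92,-1,0.77,-0.23,-0.26,0,-0.01,-0.91,-1,0.74,-0.03,0,-0.14,-0.52,-0.92,-1,0.74,0.01,-0.03,-0.14,-0.53,-0.91,-1])

```text
time: 1.6
position: [0.3676, -0.2172, 0.3403]
tool_rot: [0.833, 0.552, -0.028, 0.028]
ft_force: [0.9, -0.8, -0.5]
grip_width: 0.0869
grip_force: 0.0
```

Call:
jog_arm(motion=[0.74,0.06,-0.05,-0.14,-0.52,-0.92,-1,0.73,0.11,-0.08,-0.14,-0.53,-0.91,-1,0.72,0.15,-0.11,-0.14,-0.52,-0.92,-1,0.7,0.2,-0.13,-0.14,-0.53,-0.91,-1,0.68,0.25,-0.15,-0.13,-0.52,-0.92,-1,0.66,0.29,-0.17,-0.14,-0.53,-0.91,-1,0.01,0.33,0.24,0,-0.86,0,-1,0.03,0.34,0.23,0,-0.86,0,-1,0.04,0.33,0.23,0,-0.86,0,-1,0.05,0.34,0.23,0,-0.86,0,-1,0.07,0.33,0.23,0,-0.86,0,-1,0.08,0.34,0.22,0,-0.85,0,-1])

```text
time: 3.1
position: [0.5304, -0.0755, 0.2843]
tool_rot: [0.673, 0.664, -0.232, 0.229]
ft_force: [-0.2, 0.8, 0.0]
grip_width: 0.0869
grip_force: 0.0
```

Run:
```python
from plan import *
o=robot.get_obs();print(o['time'],o['position'],o['q'],Ro.from_quat(o['tool_rot']).as_matrix().round(3).tolist())
cv2.imwrite('pics/w1.png',robot.camera('wrist'))
np.savez('w1.npz',p=o['position'],R=o['tool_rot'])
```

```text
3.1 [ 0.53039014 -0.07547779  0.28431204] [-0.00975352  0.43281619  1.65091998 -0.73004863  1.17638546  0.33699689] [[0.011, 1.0, -0.009], [0.788, -0.014, -0.616], [-0.616, 0.0, -0.788]]
```

View pics/w1.png

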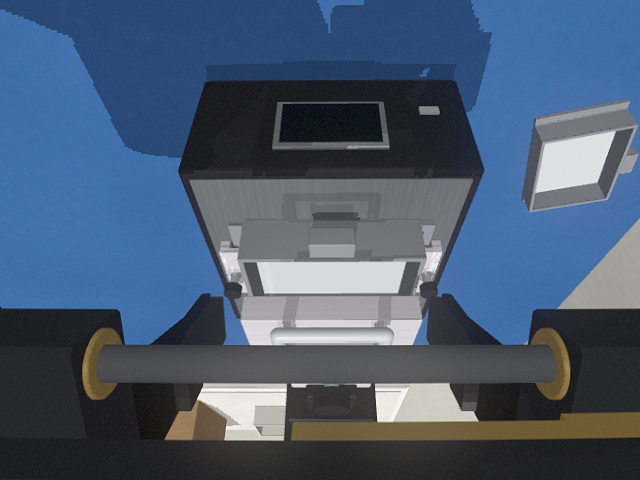

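The wrist view looks in from the front. The deck front corners are at (181,173) and (483,173), the base bottom corners at (205,82) and (458,82), the vat grip at (310–356, 228–258), the vat rim front at row 261 and the handle bar at (272–393, 337).

```bash
cat >> h.py <<'E'
def wproj(P,p,q):
    c=CAL['wrist'];K=np.array([[c['fx'],0,c['cx']],[0,c['fy'],c['cy']],[0,0,1.]])
    M=np.eye(4);M[:3,:3]=Ro.from_quat(q).as_matrix();M[:3,3]=p
    W=np.linalg.inv(M@np.array(c['T_tool_cam']))
    return cv2.projectPoints(np.array(P,float).reshape(-1,1,3),cv2.Rodrigues(W[:3,:3])[0],W[:3,3],K,np.array(c['dist_coeffs']))[0].reshape(-1,2)
E
cat > w.py <<'E'
from plan import *
d=np.load('w1.npz')
X=[(0,-.115,.13),(0,.115,.13),(0,-.115,0),(0,.115,0)];U=np.array([(181,173),(483,173),(205,82),(458,82)])
f=lambda p:(wproj(T(p,X),d['p'],d['R'])-U).ravel()
s=least_squares(f,[.533,-.132,-1.585]);print(s.x,s.fun.round(1));P=s.x
# vat in printer frame: dx,dy,yaw
V=[(-.06,-.075,.04),(-.06,.075,.04),(-.078,-.018,.04),(-.078,.018,.04),(-.078,-.018,.022),(-.078,.018,.022)]
UV=np.array([(240,261),(423,261),(310,250),(356,250),(310,228),(356,228)])
def vt(v): 
    A=T((v[0],v[1],v[2]),V)+[0,0,.13];return T(P,A)
g=lambda v:(wproj(vt(v),d['p'],d['R'])-UV).ravel()
s=least_squares(g,[.118,0,0]);print(s.x,s.fun.round(1));v=s.x
G=T(P,T(v,[(-.069,0,.031)])+[0,0,.13])[0];print('grip',G,'head',P[2]+v[2])
for u in(.02,.03,.04):
  for hx in(.031,.041): print(u,hx,wproj(T(P,[(.067,-.068,.17+u),(.067,.068,.17+u),(.067,.068,.192+u),(hx,-.04,.17+u+.047),(hx,.04,.17+u+.047)]),d['p'],d['R']).round(0).tolist())
E
python3 w.py
```

```text
[ 0.53361521 -0.1423804  -1.58496074] [-1.7  3.5  2.5  3.5  3.3 -3.6 -4.2 -3.6]
[ 0.11472932 -0.0003586  -0.00939383] [-1.6  0.1  2.9  1.  -0.8 -1.8  0.4 -1.6 -0.2  1.7 -0.6  2. ]
grip [ 0.533257   -0.18811228  0.161     ] head -1.594354567850794
0.02 0.031 [[247.0, 291.0], [418.0, 291.0], [421.0, 316.0], [273.0, 326.0], [394.0, 325.0]]
0.02 0.041 [[247.0, 291.0], [418.0, 291.0], [421.0, 316.0], [274.0, 332.0], [392.0, 332.0]]
0.03 0.031 [[245.0, 302.0], [419.0, 302.0], [423.0, 328.0], [272.0, 340.0], [396.0, 340.0]]
0.03 0.041 [[245.0, 302.0], [419.0, 302.0], [423.0, 328.0], [273.0, 346.0], [393.0, 346.0]]
0.04 0.031 [[244.0, 314.0], [421.0, 314.0], [425.0, 340.0], [270.0, 355.0], [397.0, 354.0]]
0.04 0.041 [[244.0, 314.0], [421.0, 314.0], [425.0, 340.0], [272.0, 360.0], [395.0, 360.0]]
```

Run:
```python
from plan import *
h=-1.594;L=np.radians(42);R=ori(h,L)
t=np.array([.5335,-.179,.162])
a=t-.075*R.as_matrix()[:,2]
p,q=plan([(a,R)],-1)
print('--')
plan([(t,R,.35)],-1,p=p,R=q)
```

```text
[-0.02, 0.03, 0.7, 0.03, -0.33, 0.04, -1, -0.01, 0.04, 0.7, 0.02, -0.34, 0.04, -1, 0.01, 0.04, 0.7, 0.03, -0.33, 0.05, -1]
--
[0, 0, 0.31, 0, 0, 0, -1, 0, 0, 0.31, 0, 0, 0, -1, 0, 0, 0.31, 0, 0, 0, -1, 0, 0, 0.31, 0, 0, 0, -1, 0, 0, 0.32, 0, 0, 0, -1, 0, 0, 0.31, 0, 0, 0, -1]
```

Call:
jog_arm(motion=[-0.02,0.03,0.7,0.03,-0.33,0.04,-1,-0.01,0.04,0.7,0.02,-0.34,0.04,-1,0.01,0.04,0.7,0.03,-0.33,0.05,-1,0,0,0.31,0,0,0,-1,0,0,0.31,0,0,0,-1,0,0,0.31,0,0,0,-1])

```text
time: 3.9
position: [0.5335, -0.1547, 0.193]
tool_rot: [0.669, 0.652, -0.255, 0.251]
ft_force: [0.8, 0.3, -0.0]
grip_width: 0.087
grip_force: 0.0
```

Run:
```python
from plan import *
o=robot.get_obs();print(o['time'],o['position'],o['ft_force'])
cv2.imwrite('pics/w2.png',robot.camera('wrist'))
np.savez('w2.npz',p=o['position'],R=o['tool_rot'])
```

```text
3.9 [ 0.53347609 -0.15468401  0.19299873] [ 0.79852795  0.28226328 -0.01219127]
```

View pics/w2.png

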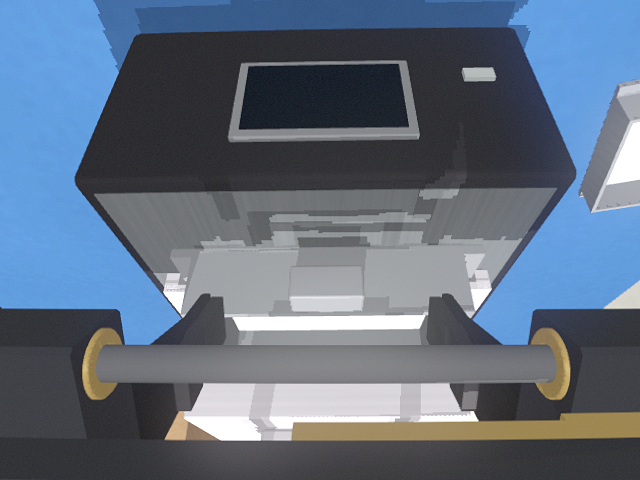

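The grip's front face spans (290–365, 266–296), with its top face down to row 311. It is centred between the fingers.

Run:
```python
from plan import *
d=np.load('w2.npz')
V=[(-.078,-.018,.04),(-.078,.018,.04),(-.078,-.018,.022),(-.078,.018,.022),(-.06,-.018,.04),(-.06,.018,.04)]
U=np.array([(290,296),(364,296),(291,266),(364,266),(291,310),(363,310)])
g=lambda v:(wproj(T(v,V)+[0,0,.13],d['p'],d['R'])-U).ravel()
s=least_squares(g,[.533,-.257,-1.594]);print(s.x,s.fun.round(1))
g2=lambda v:(wproj(T(v[:3],V)+[0,0,v[3]],d['p'],d['R'])-U).ravel()
s2=least_squares(g2,[.533,-.257,-1.594,.13]);print(s2.x,s2.fun.round(1))
print('grip',T(s.x,[(-.069,0,.161)]),T(s2.x,[(-.069,0,.161)]))
```

```text
[ 0.530453   -0.25248081 -1.60317996] [-0.9  0.9  1.6  0.9 -0.4 -2.3 -0.3 -2.3  0.5  2.2 -0.5  2.1]
[ 0.53039685 -0.25764144 -1.60257366  0.12733461] [ 0.2  0.5  0.5  0.4  0.6 -1.8 -1.3 -1.8  1.5  1.4 -1.5  1.3]
grip [[ 0.53268708 -0.18351699  0.161     ]] [[ 0.53258911 -0.18867628  0.161     ]]
```

Call:
jog_arm(motion=[0.02,0,0.24,0,0,0,-1,0.02,0,0.24,0,0,0,-1,0.02,0,0.24,0,0,0,-1,0.02,0,0.24,0,0,0,-1,0,0,0,0,0,0,0.3,0,0,0,0,0,0,1,0,0,0,0,0,0,1,0,0,0,0,0,0,1,0,0,0,0,0,0,1,0,0,0,0,0,0,1], grip_force=60)

```text
time: 5.2
position: [0.5329, -0.1775, 0.1621]
tool_rot: [0.669, 0.652, -0.255, 0.251]
ft_force: [0.3, 0.2, -0.6]
grip_width: 0.0354
grip_force: 60.2
```

Call:
jog_arm(motion=[0.37,0,-0.34,0,0,0,1,0.37,0,-0.34,0,0,0,1,0.37,0,-0.34,0,0,0,1,0.37,0,-0.33,0,0,0,1,0.37,0,-0.33,0,0,0,1,0.37,0,-0.34,0,0,0,1,0,0,0,0,0,0,1])

```text
time: 6.08
position: [0.536, -0.0557, 0.1627]
tool_rot: [0.668, 0.653, -0.255, 0.251]
ft_force: [0.1, 0.8, -1.5]
grip_width: 0.0355
grip_force: 60.0
```

Run:
```python
from plan import *
L=np.radians(42);o=robot.get_obs();R0=Ro.from_quat(o['tool_rot']);print(o['ft_force'],o['moment'])
p,q=plan([([.498,.005,.166],R0,.6),([.475,.03,.215],ori(-1.361,L),.6),([.470,.19,.205],ori(-1.361,L),.7),([.480,.262,.12],ori(-1.361,L),.7)],1)
```

```text
[ 0.11807757  0.82658972 -1.52337542] [ 0.71370956 -0.0937813   0.03605668]
[0.35, -0.33, -0.35, 0, 0, 0, 1, 0.35, -0.33, -0.36, 0, 0, 0, 1, 0.36, -0.32, -0.35, 0, 0, 0, 1, -0.12, -0.2, -0.44, -0.73, -0.01, -0.83, 1, -0.11, -0.18, -0.45, -0.73, -0.01, -0.84, 1, -0.1, -0.16, -0.46, -0.74, -0.01, -0.83, 1, 0.51, 0.12, -0.41, 0, 0, 0, 1, 0.52, 0.12, -0.41, 0, 0, 0, 1, 0.51, 0.12, -0.41, 0, 0, 0, 1, 0.52, 0.12, -0.41, 0, 0, 0, 1, 0.51, 0.12, -0.41, 0, 0, 0, 1, 0.52, 0.11, -0.4, 0, 0, 0, 1]
[0.67, 0.15, 0.11, 0, 0, 0, 1, 0.67, 0.16, 0.11, 0, 0, 0, 1, 0.68, 0.15, 0.11, 0, 0, 0, 1, 0.67, 0.16, 0.1, 0, 0, 0, 1]
```

Call:
jog_arm(motion=[0.35,-0.33,-0.35,0,0,0,1,0.35,-0.33,-0.36,0,0,0,1,0.36,-0.32,-0.35,0,0,0,1,-0.12,-0.2,-0.44,-0.73,-0.01,-0.83,1,-0.11,-0.18,-0.45,-0.73,-0.01,-0.84,1,-0.1,-0.16,-0.46,-0.74,-0.01,-0.83,1,0,0,0,0,0,0,1])

```text
time: 6.95
position: [0.4741, 0.0287, 0.2157]
tool_rot: [0.588, 0.725, -0.226, 0.279]
ft_force: [1.0, -1.0, -2.6]
grip_width: 0.0355
grip_force: 60.0
```

Run:
```python
from plan import *
o=robot.get_obs();print(o['ft_force'],o['moment'],o['position'],o['q'])
cv2.imwrite('pics/w3.png',np.vstack([cv2.resize(robot.camera('side'),(800,600))])[100:600])
```

```text
[ 0.95741274 -0.9549397  -2.59820661] [ 0.92111217  0.1240359  -0.02134287] [0.4740818  0.02867923 0.21567016] [ 0.24239937  0.49236721  1.86502163 -0.89075946  1.03569529  0.60975463]
```

View pics/w3.png

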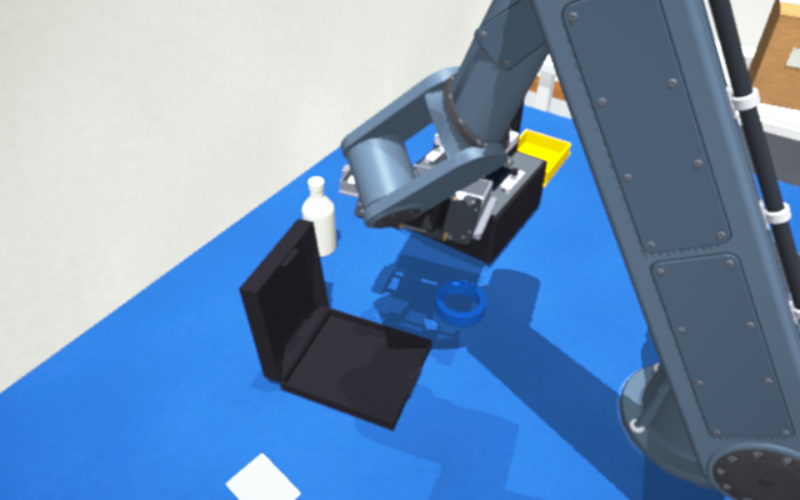

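The side view shows the vat held in the air near the tape and clear of it. The lid and tray are free.

Call:
jog_arm(motion=[0.51,0.12,-0.41,0,0,0,1,0.52,0.12,-0.41,0,0,0,1,0.51,0.12,-0.41,0,0,0,1,0.52,0.12,-0.41,0,0,0,1,0.51,0.12,-0.41,0,0,0,1,0.52,0.11,-0.4,0,0,0,1,0.67,0.15,0.11,0,0,0,1,0.67,0.16,0.11,0,0,0,1,0.68,0.15,0.11,0,0,0,1,0.67,0.16,0.1,0,0,0,1,0,0,0,0,0,0,1])

```text
time: 8.38
position: [0.4807, 0.2606, 0.1175]
tool_rot: [0.588, 0.725, -0.227, 0.278]
ft_force: [-0.7, -0.1, -2.7]
grip_width: 0.0351
grip_force: 60.0
```

Run:
```python
from plan import *
o=robot.get_obs();print(o['ft_force'],o['moment'],o['position'],o['q'])
a=robot.camera('wrist');b=robot.camera('scene')[220:330,340:480];s=robot.camera('side')
np.savez('w4.npz',p=o['position'],R=o['tool_rot'])
cv2.imwrite('pics/w4w.png',a)
b=cv2.resize(b,None,fx=2,fy=2);s=cv2.resize(s[200:450,180:420],(280,292))
g=lambda x:(255*(x/255.)**.6).astype(np.uint8)
r=np.zeros((600,280,3),np.uint8);r[:220]=g(b);r[230:522]=g(s)
A=np.zeros((600,520,3),np.uint8);A[:480]=g(a[:, 60:580])
cv2.imwrite('pics/w4.png',np.hstack([A,r]))
```

```text
[-0.70584291 -0.0529268  -2.72749926] [0.89226542 0.08663589 0.06111418] [0.48070156 0.26058428 0.11745469] [ 0.62365468  0.78911781  1.54107553 -0.70012249  1.25263467  0.7947593 ]
```

View pics/w4.png

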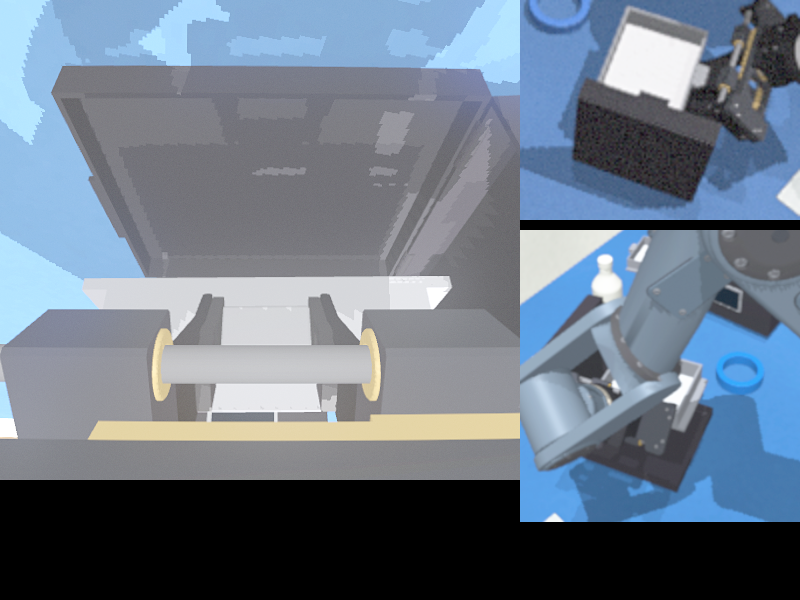

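Run:
```python
from plan import *
d=np.load('w4.npz');p,q=d['p'],d['R']
X=[(-.1,.089,.02),(.1,.089,.02),(-.1,.089,0),(.1,.089,0)];U=np.array([(112,95),(548,97),(125,66),(542,70)])
f=lambda c:(wproj(T(c,X),p,q)-U).ravel()
s=least_squares(f,[.498,.21,.21]);print('case',s.x,s.fun.round(1))
print('prior resid',f([.4984,.2103,.2098]).round(1))
h=-1.361;F=np.array([np.cos(h),np.sin(h)])
for pit in(0,.05,.1):
  o=[]
  for vx,vy,vz in[(-.06,-.087,.006),(-.06,.087,.006),(-.06,-.087,0),(-.06,.087,0)]:
    a=vx+.078;b=vz-.032; a2=a*np.cos(pit)+b*np.sin(pit);b2=-a*np.sin(pit)+b*np.cos(pit)
    o.append((p[0]+F[0]*a2-F[1]*vy,p[1]+F[1]*a2+F[0]*vy,p[2]+b2))
  print(pit,wproj(o,p,q).round(0).tolist())
print('obs (143,278) (512,277)')
```

```text
case [0.49279581 0.20854726 0.20155557] [ 0.5 -0.9  3.1  0.2 -0.9  1.1 -2.9  0.1]
prior resid [11.8 -0.5 15.5 -2.2  9.8  1.4  8.8 -2.3]
0 [[145.0, 289.0], [512.0, 289.0], [147.0, 278.0], [509.0, 278.0]]
0.05 [[144.0, 286.0], [513.0, 287.0], [147.0, 275.0], [510.0, 275.0]]
0.1 [[143.0, 283.0], [514.0, 284.0], [146.0, 271.0], [511.0, 272.0]]
obs (143,278) (512,277)
```

Run:
```python
from plan import *
R=ori(-1.368,np.radians(42))
p,q=plan([([.479,.2713,.095],R,.5),([.479,.2713,.044],R,.33)],1);print('--')
plan([([.479,.2713,.036],R,.06)],1,p=p,R=q)
```

```text
[0.32, 0.01, 0.13, 0.01, 0.01, 0.02, 1, 0.32, 0.01, 0.14, 0.02, 0.01, 0.02, 1, 0.21, 0, 0.24, 0, 0, 0, 1, 0.22, 0, 0.24, 0, 0, 0, 1, 0.21, 0, 0.23, 0, 0, 0, 1, 0.22, 0, 0.24, 0, 0, 0, 1]
--
[0.03, 0, 0.04, 0, 0, 0, 1, 0.03, 0, 0.04, 0, 0, 0, 1, 0.03, 0, 0.03, 0, 0, 0, 1, 0.04, 0, 0.04, 0, 0, 0, 1]
```

Call:
jog_arm(motion=[0.32,0.01,0.13,0.01,0.01,0.02,1,0.32,0.01,0.14,0.02,0.01,0.02,1,0.21,0,0.24,0,0,0,1,0.22,0,0.24,0,0,0,1,0.21,0,0.23,0,0,0,1,0.22,0,0.24,0,0,0,1,0,0,0,0,0,0,1])

```text
time: 9.4
position: [0.4781, 0.2718, 0.0425]
tool_rot: [0.589, 0.724, -0.227, 0.277]
ft_force: [-0.6, -1.1, -2.9]
grip_width: 0.0353
grip_force: 60.0
```

Call:
jog_arm(motion=[0.03,0,0.04,0,0,0,1,0.03,0,0.04,0,0,0,1,0,0,0,0,0,0,1])

```text
time: 9.78
position: [0.4789, 0.272, 0.04]
tool_rot: [0.59, 0.724, -0.226, 0.278]
ft_force: [-0.7, 1.0, -3.0]
grip_width: 0.0354
grip_force: 60.0
```

Call:
jog_arm(motion=[0.03,0,0.03,0,0,0,1,0.03,0,0.03,0,0,0,1,0,0,0,0,0,0,1])

```text
time: 10.15
position: [0.4789, 0.2722, 0.0365]
tool_rot: [0.589, 0.724, -0.226, 0.278]
ft_force: [0.4, 0.9, -1.2]
grip_width: 0.0353
grip_force: 60.0
```

Call:
jog_arm(motion=[0.02,0,0.02,0,0,0,1,0,0,0,0,0,0,1])

```text
time: 10.4
position: [0.4789, 0.2722, 0.0361]
tool_rot: [0.59, 0.724, -0.226, 0.278]
ft_force: [-1.8, 1.7, 4.5]
grip_width: 0.0353
grip_force: 60.0
```

Call:
jog_arm(motion=[0,0,0,0,0,0,0,0,0,0,0,0,0,0,0,0,0,0,0,0,-0.4,0,0,0,0,0,0,-0.4,0,0,0,0,0,0,-0.4], grip_force=20)

```text
time: 11.02
position: [0.4787, 0.2721, 0.0351]
tool_rot: [0.59, 0.724, -0.226, 0.278]
ft_force: [0.0, -0.4, -0.4]
grip_width: 0.0592
grip_force: 0.0
```

Call:
jog_arm(motion=[0,0,-0.2,0,0,0,-0.4,0,0,-0.4,0,0,0,-0.4,0,0,-0.7,0,0,0,-0.4,0,0,-0.7,0,0,0,-0.4,0,0,-0.7,0,0,0,-0.4,0,0,0,0,0,0,-0.4])

```text
time: 11.78
position: [0.4648, 0.3456, 0.1178]
tool_rot: [0.59, 0.725, -0.223, 0.278]
ft_force: [-0.5, -0.1, 0.3]
grip_width: 0.061
grip_force: 0.0
```

Run:
```python
from plan import *
o=robot.get_obs();print(o['time'],o['position'],o['q'],o['ft_force'])
np.savez('w5.npz',p=o['position'],R=o['tool_rot'])
g=lambda x:(255*(x/255.)**.7).astype(np.uint8)
a=robot.camera('wrist');b=robot.camera('scene')
cv2.imwrite('pics/scene5.png',b)
b=cv2.resize(g(b[210:330,340:480]),None,fx=2,fy=2);A=np.zeros((480,280,3),np.uint8);A[:240]=b
cv2.imwrite('pics/w5.png',np.hstack([g(a[:,60:580]),A]))
```

```text
11.775 [0.46484834 0.34562785 0.11778268] [ 0.7404401   0.83641766  1.39673153 -0.62688538  1.37564458  0.81126627] [-0.51325878 -0.06097332  0.32870397]
```

View pics/w5.png

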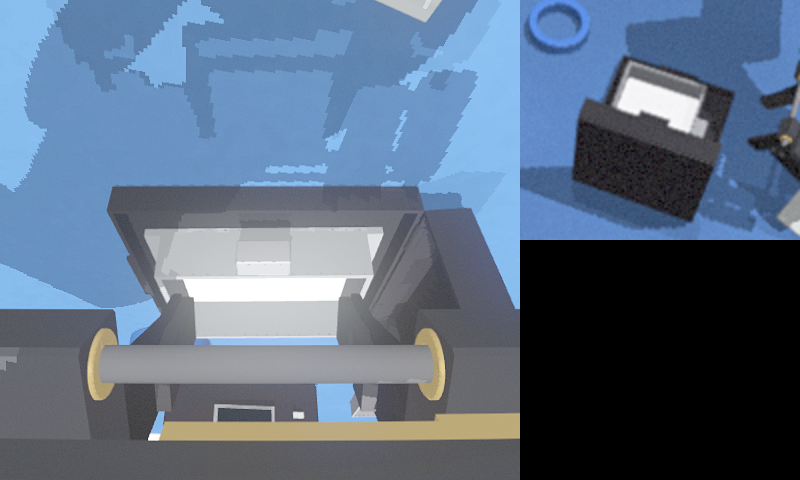

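The vat lies in the tray between the walls, and the lid still stands open at the right. Next I'll straighten the tool, go over the lid and close it from behind.

Run:
```python
from plan import *
R=ori(-1.368,0)
p,q=plan([([.465,.33,.33],R,.9),([.69,.249,.33],R,.9),([.69,.249,.205],R,.8)],1)
```

```text
[-0.32, 0, -0.31, 0, 0.87, 0, 1, -0.3, 0, -0.33, 0, 0.87, 0, 1, -0.28, 0, -0.35, 0, 0.87, 0, 1, -0.26, 0, -0.37, 0, 0.88, 0, 1, -0.23, 0, -0.38, 0, 0.87, 0, 1, -0.21, -0.01, -0.4, 0, 0.88, 0, 1, -0.18, 0, -0.41, 0, 0.87, 0, 1, -0.16, -0.01, -0.42, 0, 0.88, 0.01, 1, -0.13, 0, -0.43, 0, 0.87, 0, 1, -0.11, -0.01, -0.43, 0, 0.88, 0.01, 1, -0.08, 0, -0.44, 0, 0.87, 0, 1, -0.06, -0.01, -0.44, 0.01, 0.88, 0.01, 1]
[-0.44, 0.73, 0, 0, 0, 0, 1, -0.45, 0.73, 0, 0, 0, 0, 1, -0.44, 0.73, 0, 0, 0, 0, 1, -0.45, 0.73, 0, 0, 0, 0, 1, -0.44, 0.73, 0, 0, 0, 0, 1, -0.45, 0.73, 0, 0, 0, 0, 1, -0.44, 0.73, 0, 0, 0, 0, 1, 0, 0, 0.78, 0, 0, 0, 1, 0, 0, 0.78, 0, 0, 0, 1, 0, 0, 0.78, 0, 0, 0, 1, 0, 0, 0.78, 0, 0, 0, 1]
```

Call:
jog_arm(motion=[-0.32,0,-0.31,0,0.87,0,1,-0.3,0,-0.33,0,0.87,0,1,-0.28,0,-0.35,0,0.87,0,1,-0.26,0,-0.37,0,0.88,0,1,-0.23,0,-0.38,0,0.87,0,1,-0.21,-0.01,-0.4,0,0.88,0,1,-0.18,0,-0.41,0,0.87,0,1,-0.16,-0.01,-0.42,0,0.88,0.01,1,-0.13,0,-0.43,0,0.87,0,1,-0.11,-0.01,-0.43,0,0.88,0.01,1,-0.08,0,-0.44,0,0.87,0,1,-0.06,-0.01,-0.44,0.01,0.88,0.01,1])

```text
time: 13.38
position: [0.4646, 0.3287, 0.329]
tool_rot: [0.633, 0.774, -0.001, -0.001]
ft_force: [0.0, 0.5, 0.1]
grip_width: 0.0004
grip_force: 0.0
```

Call:
jog_arm(motion=[-0.44,0.73,0,0,0,0,1,-0.45,0.73,0,0,0,0,1,-0.44,0.73,0,0,0,0,1,-0.45,0.73,0,0,0,0,1,-0.44,0.73,0,0,0,0,1,-0.45,0.73,0,0,0,0,1,-0.44,0.73,0,0,0,0,1,0,0,0.78,0,0,0,1,0,0,0.78,0,0,0,1,0,0,0.78,0,0,0,1,0,0,0.78,0,0,0,1])

```text
time: 14.75
position: [0.6893, 0.2476, 0.2021]
tool_rot: [0.633, 0.774, -0.002, -0.001]
ft_force: [0.5, -0.3, -0.6]
grip_width: 0.0005
grip_force: 0.0
```

Run:
```python
from plan import *
o=robot.get_obs();print(o['time'],o['position'],o['ft_force'])
c=np.array([.494,.209,.203]);R=ori(-1.368,0)
W=[]
for a in np.arange(1.6,-.01,-.1):
    s=.175;x=.1-s*np.cos(a)+.031*np.sin(a)+.012;z=.02+s*np.sin(a)+.031*np.cos(a)+.011
    w=T(c,[(x,0,z)])[0];W.append((w,R))
np.set_printoptions(precision=3,suppress=True);print(np.array([w[0] for w in W]))
plan(W,1)
```

```text
14.75 [0.6892543  0.24762028 0.20206473] [ 0.53696794 -0.33543634 -0.64655131]
[[0.639 0.239 0.205]
 [0.622 0.235 0.208]
 [0.604 0.232 0.209]
 [0.587 0.228 0.208]
 [0.57  0.225 0.205]
 [0.553 0.221 0.201]
 [0.537 0.218 0.195]
 [0.521 0.215 0.187]
 [0.506 0.211 0.178]
 [0.492 0.209 0.167]
 [0.479 0.206 0.155]
 [0.468 0.204 0.142]
 [0.458 0.202 0.128]
 [0.449 0.2   0.112]
 [0.442 0.198 0.096]
 [0.436 0.197 0.079]
 [0.432 0.196 0.062]]
[0.02, -0.64, -0.03, -0.03, 0, -0.02, 1, 0.02, -0.63, -0.04, -0.03, 0, -0.01, 1, 0, -0.44, -0.07, 0, 0, 0, 1, 0, -0.45, -0.02, 0, 0, 0, 1, 0, -0.44, 0.02, 0, 0, 0, 1, 0, -0.44, 0.06, 0, 0, 0, 1, 0, -0.43, 0.11, 0, 0, 0, 1, 0, -0.42, 0.15, 0, 0, 0, 1, 0, -0.4, 0.19, 0, 0, 0, 1, 0, -0.38, 0.23, 0, 0, 0, 1, -0.01, -0.35, 0.27, 0, 0, 0, 1, 0, -0.33, 0.3, 0, 0, 0, 1]
[0, -0.29, 0.33, 0, 0, 0, 1, 0, -0.26, 0.36, 0, 0, 0, 1, 0, -0.23, 0.39, 0, 0, 0, 1, 0.01, -0.18, 0.4, 0, 0, 0, 1, 0, -0.14, 0.42, 0, 0, 0, 1, 0, -0.1, 0.44, 0, 0, 0, 1]
```

Call:
jog_arm(motion=[0.02,-0.64,-0.03,0,0,0,1,0.02,-0.63,-0.04,0,0,0,1,0,-0.44,-0.07,0,0,0,1,0,-0.45,-0.02,0,0,0,1,0,-0.44,0.02,0,0,0,1,0,-0.44,0.06,0,0,0,1])

```text
time: 15.5
position: [0.5701, 0.225, 0.2073]
tool_rot: [0.633, 0.774, -0.001, -0.0]
ft_force: [1.5, -0.8, 0.8]
grip_width: 0.0006
grip_force: 0.4
```

Call:
jog_arm(motion=[0,-0.43,0.11,0,0,0,1,0,-0.42,0.15,0,0,0,1,0,-0.4,0.19,0,0,0,1,0,-0.38,0.23,0,0,0,1,-0.01,-0.35,0.27,0,0,0,1,0,-0.33,0.3,0,0,0,1])

```text
time: 16.25
position: [0.4791, 0.2062, 0.1572]
tool_rot: [0.633, 0.774, -0.001, -0.001]
ft_force: [0.9, 0.5, 1.0]
grip_width: 0.0005
grip_force: 0.2
```

Contact force is about 1–2 N, so the lid is following.

Call:
jog_arm(motion=[0,-0.29,0.33,0,0,0,1,0,-0.26,0.36,0,0,0,1,0,-0.23,0.39,0,0,0,1,0.01,-0.18,0.4,0,0,0,1,0,-0.14,0.4,0,0,0,1,0,0,0.2,0,0,0,1,0,0,0,0,0,0,1])

```text
time: 17.12
position: [0.4368, 0.1983, 0.0744]
tool_rot: [0.633, 0.775, -0.001, -0.001]
ft_force: [-0.9, 0.2, 0.3]
grip_width: 0.0003
grip_force: 0.0
```

Call:
jog_arm(motion=[0,-0.1,0.1,0,0,0,1,0,-0.1,0.08,0,0,0,1,0,0,0.05,0,0,0,1,0,0,0,0,0,0,1])

```text
time: 17.62
position: [0.4293, 0.1972, 0.0659]
tool_rot: [0.632, 0.775, -0.0, -0.0]
ft_force: [-0.5, 0.4, 0.0]
grip_width: 0.0006
grip_force: 0.0
```

Call:
jog_arm(motion=[0,0,0.05,0,0,0,1,0,0,0.04,0,0,0,1,0,0,0,0,0,0,1])

```text
time: 18.0
position: [0.4294, 0.1972, 0.0624]
tool_rot: [0.632, 0.775, -0.0, -0.0]
ft_force: [0.1, -0.4, 1.3]
grip_width: 0.0005
grip_force: 0.9
```

Call:
jog_arm(motion=[0,0,0.03,0,0,0,1,0,0,0.03,0,0,0,1,0,0,0,0,0,0,1])

```text
time: 18.38
position: [0.4294, 0.1972, 0.062]
tool_rot: [0.632, 0.775, 0.0, 0.0]
ft_force: [-3.6, -0.9, 21.7]
grip_width: 0.0005
grip_force: 11.1
```

Firm stop at the shut height. I'll retreat, check the outline numerically, and hand in.

Call:
jog_arm(motion=[0,0,-0.2,0,0,0,1,0,0,-0.7,0,0,0,1,0,0,-0.9,0,0,0,1,0,0,-0.9,0,0,0,1,0,0,-0.9,0,0,0,1,0,0,0,0,0,0,1,0,0,0,0,0,0,1])

```text
time: 19.25
position: [0.4287, 0.197, 0.2033]
tool_rot: [0.632, 0.775, -0.001, -0.001]
ft_force: [-0.4, -0.5, -1.0]
grip_width: 0.0009
grip_force: 0.0
```

Run:
```python
from m import *
o=robot.get_obs();print(o['time'],o['position'],o['ft_force'])
I=cv2.GaussianBlur(robot.camera('scene'),(3,3),0).astype(int);M=(I[...,0]-I[...,2]<=22)
c=[.494,.209,.203]
for a in(0,.05,.1,.2,.4):
    best=1e9
    for dx in(-.004,0,.004):
      for dy in(-.004,0,.004):
        im=np.zeros(M.shape,np.uint8)
        for P in case_parts([c[0]+dx,c[1]+dy,c[2]+.003,a]): hull(im,'scene',P)
        best=min(best,((im>0)!=M)[225:330,365:452].sum())
    print(a,best)
```

```text
19.25 [0.42874226 0.19704267 0.20328974] [-0.40654173 -0.48187258 -1.04544346]
0 465
0.05 589
0.1 667
0.2 835
0.4 1031
```

The outline fits best at a = 0 (shut), which agrees with the hard stop.

```bash
python3 -c "
from rig import robot
print(robot.hand_in())"
```

```text
the job is handed in; nothing more can be done
None
```

I drew the vat out of the printer, set it in the case tray and let go, then pressed the lid shut to its stop and handed the job in after about 19 s of the 72 s; the hand-in returned no verdict.

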